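Shut and lock the cover of the tablet counting machine

TASK

Push the raised cover of the tablet counting machine down until it is fully shut. Then set a fingertip in the slot of the round fastener on the cover and turn it clockwise to its stop, so that the slot lines up with the two small ribs and the cover is locked. Only push with the fingertips: do not lift the cover, leave everything else on the counter where it is, and finish clear of everything.

Things in the scene. Friction and masses are not known exactly. Their poses are not given: they have to be found in the camera images.
- machine: Tablet counting machine, fixed: white housing 300 mm in x, 395 mm in y (y -150 to +245; beyond y = 150 is the control side with keys and screen), top 100 mm above the counter. Origin: on the counter under the centre of the square well that the cover closes. Its x points from the cover's free edge to its hinge, y to the control side, z up. A catch tray, 30 mm high, reaches to x = -200 mm.
- cover (a joint): Grey hinged cover, a plate 275 (x) x 270 (y) x 8 mm. Angle in rad: 0 = shut, flat on the housing, its top face 108 mm above the counter; grows as its free edge rises. Starts at 0.2 to 0.45. The stiff hinge keeps it where it is left; 2 to 5 N down near the free edge pushes it shut against a firm stop.
- cover_hinge (a point): Middle of the cover's hinge line, at the level of the cover's underside, 100 mm above the counter; the hinge runs along the machine's y axis, at its x = 135 mm. The axes are the cover's own: -x runs from the hinge along the cover to its free edge, z out of its top face.
- cover_front (a point): Middle of the cover's free edge, on its top face, 275 mm from the hinge line.
- cam (a joint): Quarter-turn fastener. Angle in rad: 0 = unlocked, slot parallel to the hinge line; grows clockwise seen from above; stop at 1.571 = locked, slot square to the hinge, in line with two white ribs (18 x 7 x 3 mm) on the cover by the disc. Starts at 0 to 0.3. Friction 0.12 N m; stays where left. Locked, a tongue under the cover grips the housing; if turned too early it keeps the cover from shutting.
- slot (a point): Fastener's axis, at the middle of its slot's floor. A disc 104 mm across on the cover, its axis 195 mm from the hinge line, midway along it: two aluminium half-moons 14 mm high, between them a straight slot 38 mm wide, 14 mm deep, black floor, open at both ends. Floor 3 mm above the cover's top face (111 mm above the counter when shut). Own x along the slot, y across it, z out of the cover.
- bottle_a: Bystander: a lidded white tablet jar, 52 mm across, 105 mm high. Origin: centre of its underside.
- bottle_b: Bystander: a lidded amber tablet jar, 60 mm across, 90 mm high. Origin: centre of its underside.
- vial: Bystander: a small lidded amber vial, 32 mm across, 55 mm high, standing on the machine's control side. Origin: centre of its underside.
- jar: Bystander: an open white ceramic pot, 68 mm across, 62 mm high. Origin: centre of its underside.
- carton: Bystander: a medicine carton, 55 x 130 x 45 mm. Origin: centre of its underside.
- calculator: Bystander: a desk calculator, 150 x 100 x 20 mm. Origin: centre of its underside.

How it is judged (in metres and radians):
On the way, in this order (a step that is already met when the one before it is completed fails the run):
1. the cover is pushed shut with the fastener still unlocked (value of joint cover below 0.03 rad and value of joint cam below 0.7 rad), for 0.2 s.
2. a fingertip in the slot has turned the fastener to its stop, the cover being shut (value of joint cover below 0.03 rad and value of joint cam above 1.4 rad and z of the grasp point in the frame of slot below 0.031 m and horizontal distance between the grasp point and slot below 0.09 m), for 0.05 s.
At the end, for the whole second after the job is handed in: The cover is shut (within 0.03 rad) and the fastener turned clockwise to at least 1.4 rad of its 1.571 rad, by a fingertip in its slot after the cover was shut; every bystander within 30 mm of where it stood (value of joint cover below 0.03 rad and value of joint cam above 1.4 rad and distance of each of bottle_a, bottle_b, vial, jar, carton, calculator from where it was at the start of the episode below 0.03 m); the robot touches nothing.
It fails at once if the cover is lifted wider open (value of joint cover above 0.55 rad).
It fails at once if a bystander is lifted, knocked over or shifted by more than 30 mm (distance of any of bottle_a, bottle_b, vial, jar, carton, calculator from where it was at the start of the episode above 0.03 m).
It also fails if it takes over 45 s, if anything falls off the work surface, if the arm or the gripper's body presses on something with over 40 N, if the wrist force passes 120 N, or if a joint passes its speed limit or range.

ROBOT

A 6-joint arm with a two-finger parallel gripper is mounted at the origin on the work surface. World frame = base frame: x ahead of the robot, y to its left, z up, the work surface at z = 0. Lengths are in m, angles in degrees, forces in N, time in s.
With the tool pointing down it reaches from about 0.275 to 0.775 m from the base axis. Payload 14.6 kg.
Tool frame: the origin (TCP) lies at the very end of the fingers, on their centre line; the grasp point (between the pads) lies 19 mm behind it; z points along the fingers, y is the direction in which the jaws open and shut (so a half turn about z gives the same grasp; the last joint's range is limited). The gripper opens to 85 mm and grips with 20 to 120 N. Pads are 22 mm wide; open, the fingers measure 114 mm over their backs; the gripper's body (76 mm by 85 mm) begins 54 mm behind the grasp point. The pads swing forward as they close: fully open they stand 13 mm farther back than shut.
Start: joints at [-84.643, 15.075, -2.767, 72.158, 0, 81.102], TCP at [0.129, -0.509, 0.231] pointing down, gripper open.
Joint ranges: [-151.79, 151.79], [-50.71, 97.33], [-67.44, 78.34], [-121.81, 120.89], [-77.56, 73.72], [-180, 180]. Speed limits (degrees/s): [108.29, 108.29, 147.25, 159.86, 180, 180].

INTERFACE

Orientations are given as a 3x3 rotation matrix whose columns are the frame's x, y, z axes.
In Python, from workcell import manip gives the robot as it stands. The module is installed in compiled form; this text tells all that it offers.
- The arm moves only by the shell command python3 -m jog 'ROWS' [FORCE]. ROWS is a JSON object of lists of equal length, an entry for each row: "linear": the shift along the tool's x, y, z in cm, a list of three; "twist": the turn, a rotation vector about the tool's x, y, z in degrees, a list of three; "gripper": the opening, from 0 (shut) to 1 (fully open). In form: {"linear": [[x, y, z], ...], "twist": [[ax, ay, az], ...], "gripper": [gripper, ...]}. A call has exactly 5 rows; each row shifts and turns the commanded pose from where the row before left it, along the tool's axes as they then stand; what a row does not reach is not made up. A row lasts 1/8 s, in which the tool goes at most 62.5 mm and 10.7 degrees, less where a joint would pass 70% of its speed; a pose out of reach is approached as far as the arm can. A call is refused whole if a number of a shift passes 6.25 or a number of a turn 10.7, either way. A call with a gripper value outside its range is refused whole. The fingers move at their own pace and stop on an object; FORCE is the grip in N (left out, the last holds). Time passes only in rows, so rows that do not move let the fingers close, or fill a call up. It gives the time, the measured TCP pose, the force and the opening at its end, in the units of the state.
- manip.state(): the state, without advancing time (a new reading comes with each control period).
- manip.read_camera(name): name is "scene" or "side" or "wrist"; returns a dict with "pixels" (400x640x3 uint8, red, green, blue), "fovy" (degrees; the focal length in pixels is half the picture's height over the tangent of half this angle, whatever the lens; pixels are square), "cx", "cy" (the principal point, pixels), "k1" (the pictures are not rectified: a ray, as slopes to the right and down, at radius r is drawn at 1 + k1 r^2 times it, then the intrinsics apply), "T" (4x4, takes a point from camera to world coordinates); the wrist camera has in their place "hand_eye" (4x4, takes a point from camera to tool coordinates, whose origin is the TCP and whose axes are the flange's). Camera axes: x right, y up, looking along -z (the intrinsics and any distortion apply to the point x, -y, -z); pixel columns grow to the right and rows downward; lengths in m; the calibration is good to about 2 mm. A picture is of the moment at which its call begins: read the wrist's pose just before it. There is no depth.
- manip.sign_off(): hands the job in, once; it reports no verdict.
Trained networks look in a picture, given as the dict that the camera call returned (one of the last four; its "shot" number tells which), for a name from the list of things; names that differ only in an ending like _2 or _b are one class to them, and where a whole thing is asked for, a point or a joint stands for the part that bears it (a point fixed in the world has none). Each returns a list of dicts, best first, with "conf" (0 to 1); they miss things now and then, are a little off and sometimes report something else, mostly with a low value. They report only what shows in the picture. A call takes as long as a camera call.
- manip.silhouettes(picture, target): "region" (400x640 bool, what is visible of it) and "rect" ([left, top, width, height] in pixels, round what is visible of it).
The state is a dict: "time_s": time; "q": joint angles; "dq": joint speeds; "effort": joint torques, N m; "tool_pos": TCP position; "tcp_rot": TCP orientation; "ft_force": force on the tool from outside, world axes, zero at the start; "torque": the same for the moment, N m; "finger_gap": finger opening in m.
Only numpy, scipy, OpenCV 4.12 (cv2) and the standard library are available. Lean on these libraries where they do the work, as an engineer would, in place of code of your own. Each camera call takes 0.05 s, during which the arm holds its last target.

## Working session

There is one attempt and no reset: what is moved stays moved. The work goes in short steps, Python scripts to look and compute and a shell command to move; the robot and the scene stay as the last step left them, time stands still between calls to the robot, and variables do not carry over. Pictures are saved under pics/ and viewed, and the job is handed in when it is done.

```bash
mkdir -p pics; cat > h.py <<'E'
import numpy as np, cv2
from workcell import manip
def cap(name,fn=None):
    s=manip.state(); p=manip.read_camera(name)
    if fn: cv2.imwrite('pics/'+fn,cv2.cvtColor(p['pixels'],cv2.COLOR_RGB2BGR))
    if 'T' in p: T=np.array(p['T'])
    else:
        W=np.eye(4);W[:3,:3]=s['tcp_rot'];W[:3,3]=s['tool_pos'];T=W@np.array(p['hand_eye'])
    return p,T
def K(p):
    f=200/np.tan(np.radians(p['fovy'])/2)
    return np.array([[f,0,p['cx']],[0,f,p['cy']],[0,0,1]]),np.array([p['k1'],0,0,0,0])
def proj(p,T,X):
    X=np.atleast_2d(X);Ti=np.linalg.inv(T);c=X@Ti[:3,:3].T+Ti[:3,3]
    c=c*[1,-1,-1]; k,d=K(p)
    return cv2.projectPoints(c.reshape(-1,1,3),np.zeros(3),np.zeros(3),k,d)[0][:,0]
def ray(p,T,uv):
    k,d=K(p); n=cv2.undistortPoints(np.array(uv,float).reshape(-1,1,2),k,d)[:,0]
    v=np.c_[n[:,0],-n[:,1],-np.ones(len(n))]@T[:3,:3].T
    return T[:3,3],v
def onz(p,T,uv,z):
    o,v=ray(p,T,uv); return o+v*((z-o[2])/v[:,2])[:,None]
E
python3 - <<'E'
from h import *
s=manip.state();print(s)
for n in ('scene','side','wrist'):
    p,T=cap(n,n+'0.png');print(n,p['fovy'],p['cx'],p['cy'],p['k1'],T.round(3).tolist())
    for t in ('machine','cover','cam','bottle_a','vial','jar','carton','calculator'):
        for r in manip.silhouettes(p,t): print(t,round(r['conf'],2),r['rect'])
E
```

```text
{'time_s': 0.0, 'q': array([-8.46439139e+01,  1.51001765e+01, -2.80445876e+00,  7.21574977e+01,
        2.42273064e-04,  8.11025405e+01]), 'dq': array([-0.08958401,  0.04199401, -0.08812826,  0.03380896, -0.01265327,
        0.02666131]), 'effort': array([ 3.12182019e-03, -6.37601137e+01,  3.84581101e+01,  1.33689959e-02,
       -1.19281494e-04, -1.54499560e-06]), 'tool_pos': array([ 0.12923749, -0.50856369,  0.23080849]), 'tcp_rot': array([[ 9.69215684e-01,  2.46213217e-01, -9.70159223e-05],
       [ 2.46213176e-01, -9.69215098e-01,  1.08008495e-03],
       [ 1.71901894e-04, -1.07072187e-03, -9.99999412e-01]]), 'ft_force': array([ 0.73626784,  0.97135436, -0.46802378]), 'torque': array([-0.02638381, -0.01828032, -0.0424985 ]), 'finger_gap': 0.08541394817155272}
scene 48.71262919861285 321.16745777144797 197.20548892721933 -0.0749885773391706 [[-0.611, -0.626, 0.485, 1.351], [0.792, -0.475, 0.384, 0.588], [-0.01, 0.619, 0.786, 1.312], [0.0, 0.0, 0.0, 1.0]]
machine 0.89 [258.3, 141.0, 135.4, 121.6]
cover 0.92 [264.3, 136.8, 97.6, 96.2]
cover 0.68 [384.0, 216.2, 24.4, 23.3]
cover 0.19 
[... 535 characters left out ...]
.0]
cover 0.79 [265.4, 152.1, 132.2, 58.0]
cover 0.25 [386.1, 161.6, 12.1, 18.5]
cam 0.71 [330.7, 162.8, 39.7, 22.6]
bottle_a 0.68 [385.0, 160.4, 14.0, 17.7]
bottle_a 0.61 [364.2, 146.3, 10.0, 4.7]
vial 0.6 [268.4, 267.5, 30.2, 35.1]
vial 0.49 [257.5, 206.6, 15.7, 26.0]
vial 0.37 [386.9, 164.0, 13.1, 17.5]
jar 0.72 [270.8, 266.9, 28.1, 34.0]
jar 0.26 [362.6, 144.1, 10.6, 7.7]
carton 0.96 [154.5, 315.6, 66.1, 57.0]
carton 0.37 [267.8, 158.1, 131.2, 50.4]
calculator 0.88 [394.5, 137.8, 47.2, 35.3]
wrist 65.09261177994524 324.64441718398336 202.08310898522117 -0.05508282736813072 [[0.246, 0.932, 0.265, 0.197], [-0.969, 0.237, 0.067, -0.491], [-0.001, -0.273, 0.962, 0.374], [0.0, 0.0, 0.0, 1.0]]
```

```bash
python3 - <<'E'
import cv2
for n,(x,y,w,h) in {'scene0':(200,110,280,210),'side0':(140,110,320,240)}.items():
    i=cv2.imread(f'pics/{n}.png')[y:y+h,x:x+w]; cv2.imwrite(f'pics/{n}c.png',cv2.resize(i,(800,600),interpolation=cv2.INTER_CUBIC))
E
```

```text
(no output)
```

View pics/scene0c.png

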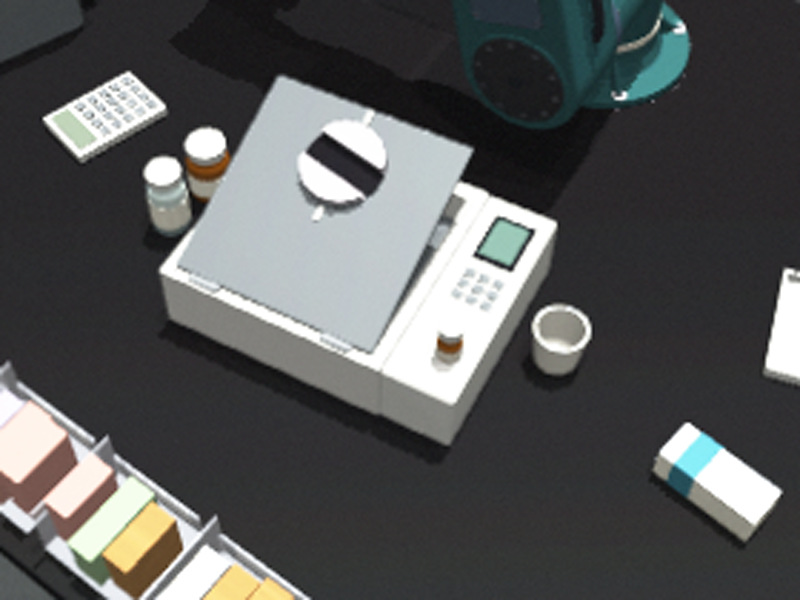

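View pics/side0c.png

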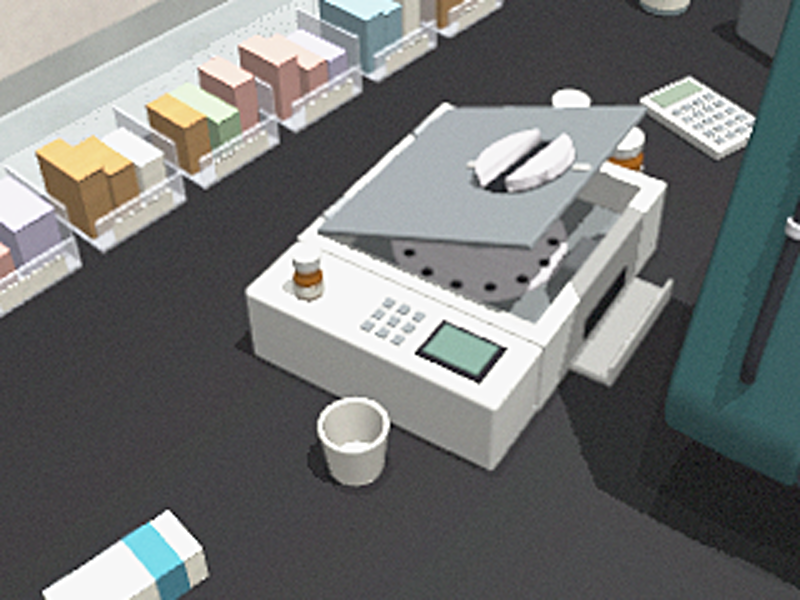

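View pics/wrist0.png

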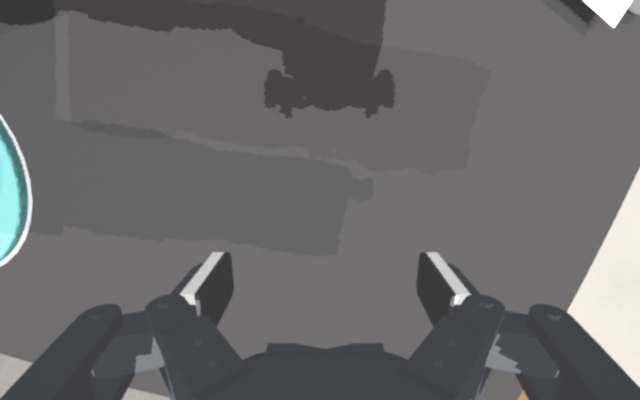

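```bash
cat > fit.py <<'E'
from h import *
from scipy.optimize import least_squares
def Rz(a): c,s=np.cos(a),np.sin(a); return np.array([[c,-s,0],[s,c,0],[0,0,1]])
def cov(a,P):  # cover frame (hinge origin) -> machine
    c,s=np.cos(a),np.sin(a); R=np.array([[c,0,s],[0,1,0],[-s,0,c]])  # -x goes up with a
    return np.asarray(P)@R.T+[.135,0,.1]
def m2w(q,P): return np.asarray(P)@Rz(q[2]).T+[q[0],q[1],0]
sc=lambda u:np.array(u)/2.857+[200,110]
sd=lambda u:np.array(u)/2.5+[140,110]
C=[[-.275,-.135,.008],[-.275,.135,.008],[0,-.135,.008],[0,.135,.008]]
if __name__=='__main__':
    p1,T1=cap('scene');p2,T2=cap('side')
    cs=sc([[282,77],[472,150],[180,265],[375,348]]); cd=sd([[645,108],[530,243],[447,105],[320,232]])
    H=[[.15,.245,.1],[-.15,.245,.1],[.15,-.15,.1]]
    hs=sc([[450,407],[556,224],[163,272]])
    H2=[[-.15,.245,.1],[.15,.245,.1],[-.15,.245,0.]]; hd=sd([[497,405],[250,290],[490,468]])
    def res(q):
        W=m2w(q,cov(q[3],C))
        return np.r_[(proj(p1,T1,W)-cs).ravel(),(proj(p2,T2,W)-cd).ravel(),(proj(p1,T1,m2w(q,H))-hs).ravel(),(proj(p2,T2,m2w(q,H2))-hd).ravel()]
    best=min((least_squares(res,[.4,-.1,y,.3],loss='soft_l1') for y in (0,1.5,3,4.5)),key=lambda r:r.cost)
    q=best.x;print(q,np.degrees(q[2]));print(res(q).reshape(-1,2).round(1).tolist())
    np.save('q.npy',q)
    # rectified cover top view around disc
    a=q[3]
    for nm,p,T in(('s',p1,T1),('d',p2,T2)):
        g=np.linspace(.07,-.07,281); yy,xx=np.meshgrid(g[::-1],g)  # rows: x from hinge side... 
        P=np.stack([-.195+xx.ravel(),yy.ravel(),np.full(xx.size,.022)],1)
        uv=proj(p,T,m2w(q,cov(a,P))).astype(np.float32).reshape(281,281,2)
        im=cv2.remap(cv2.cvtColor(p['pixels'],cv2.COLOR_RGB2BGR),uv[...,0],uv[...,1],cv2.INTER_LINEAR)
        cv2.imwrite(f'pics/rect_{nm}.png',im)
    s=m2w(q,cov(a,[[-.195,0,.011]]));print('slot',s,'shut',m2w(q,cov(0,[[-.195,0,.011],[-.275,0,.008],[-.275,.135,.008]])),'front',m2w(q,cov(a,C)))
    # bystanders
    for t,z in (('bottle_a',.05),('vial',.1275),('jar',.031)):
        for nm,p,T in(('s',p1,T1),('d',p2,T2)):
            for r in manip.silhouettes(p,t):
                x,y,w,h=r['rect'];print(t,nm,round(r['conf'],2),onz(p,T,[[x+w/2,y+h/2]],z).round(3))
E
python3 fit.py; python3 -c "
import cv2;import numpy as np
cv2.imwrite('pics/rect.png',np.hstack([cv2.imread('pics/rect_s.png'),cv2.imread('pics/rect_d.png')]))"
```

```text
[ 0.59580816 -0.04243099  0.15443488  0.36075164] 8.84846679051156
[[-1.7, -1.0], [-0.0, -0.4], [-2.6, -0.3], [-1.8, 1.8], [1.1, -0.6], [0.0, 1.5], [-0.6, 0.7], [-2.3, -1.2], [0.5, -1.1], [0.3, -1.0], [-2.0, -0.7], [-0.5, 2.0], [-3.4, 0.0], [0.8, 3.1]]
slot [[ 0.55276121 -0.0491323   0.17912258]] shut [[ 0.53652225 -0.05166029  0.111     ]
 [ 0.45747436 -0.06396603  0.108     ]
 [ 0.43670842  0.06942729  0.108     ]] front [[ 0.4985211  -0.19420214  0.20455389]
 [ 0.45698923  0.07258449  0.20455389]
 [ 0.75275762 -0.154624    0.10748505]
 [ 0.71122576  0.11216263  0.10748505]]
bottle_a s 0.89 [[ 0.637 -0.27   0.05 ]]
bottle_a d 0.62 [[ 0.57  -0.293  0.05 ]]
bottle_a d 0.48 [[ 0.693 -0.338  0.05 ]]
vial d 0.81 [[0.648 0.176 0.128]]
jar s 0.9 [[0.506 0.257 0.031]]
jar s 0.51 [[ 0.444 -0.135  0.031]]
jar d 0.92 [[0.528 0.246 0.031]]
```

View pics/rect.png

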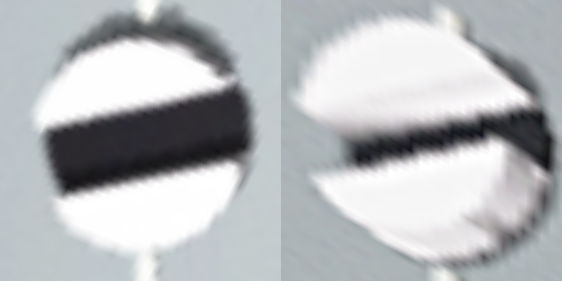

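```bash
python3 -m jog '{"linear":[[0,0,-4],[4.6,-4.0,0],[4.6,-4.0,0],[4.6,-4.0,0],[4.6,-4.0,0]],"twist":[[0,0,0],[0,0,0],[0,0,0],[0,0,0],[0,0,0]],"gripper":[0,0,0,0,0]}' 30
python3 -m jog '{"linear":[[4.6,-4.0,0],[4.6,-4.0,0],[4.6,-4.0,0],[0,0,0],[0,0,0]],"twist":[[0,0,0],[0,0,0],[0,0,0],[0,0,0],[0,0,0]],"gripper":[0,0,0,0,0]}'
python3 - <<'E'
from h import *
p,T=cap('wrist','w1.png')
from fit import *
q=np.load('q.npy')
i=cv2.imread('pics/w1.png')
for u in proj(p,T,m2w(q,cov(q[3],C))): print(u)
for r in manip.silhouettes(p,'cam'): print(r['conf'],r['rect'])
E
```

```text
time_s: 2.38
tool_pos: [0.2689, -0.3069, 0.2714]
tcp_rot: [[0.969, 0.246, 0.0], [0.246, -0.969, -0.0], [0.0, 0.001, -1.0]]
ft_force: [1.4, 0.3, 0.6]
finger_gap: 0.0002
time_s: 3.0
tool_pos: [0.3724, -0.1582, 0.2713]
tcp_rot: [[0.969, 0.247, -0.0], [0.247, -0.969, -0.0], [-0.0, 0.0, -1.0]]
ft_force: [0.1, 0.5, 0.0]
finger_gap: 0.0003
[432.21136875  42.17115953]
[9.40206334 9.72373956]
[ 434.71390866 -247.78370397]
[ 120.35229917 -253.22920371]
```

View pics/w1.png

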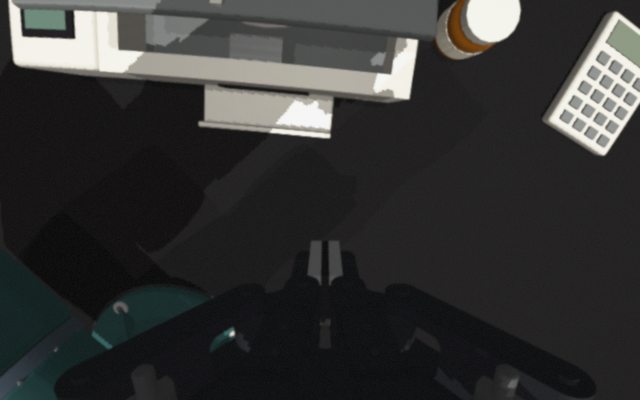

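```bash
python3 -m jog '{"linear":[[3.7,-3.2,0],[3.7,-3.2,0],[3.7,-3.2,0],[3.6,-3.1,0],[0,0,4]],"twist":[[0,0,0],[0,0,0],[0,0,0],[0,0,0],[0,0,0]],"gripper":[0,0,0,0,0]}'
python3 - <<'E'
from h import *
p,T=cap('side','s1.png')
i=cv2.imread('pics/s1.png')[80:320,200:520];cv2.imwrite('pics/s1c.png',cv2.resize(i,(800,600),interpolation=cv2.INTER_CUBIC))
p,T=cap('wrist','w2.png')
print(manip.state()['tool_pos'])
E
```

```text
time_s: 3.72
tool_pos: [0.4863, 0.0013, 0.2321]
tcp_rot: [[0.969, 0.247, 0.004], [0.247, -0.969, -0.0], [0.004, 0.002, -1.0]]
ft_force: [0.5, -0.6, -0.7]
finger_gap: -0.0001
[4.82121066e-01 4.38877262e-04 2.28425325e-01]
```

View pics/s1c.png

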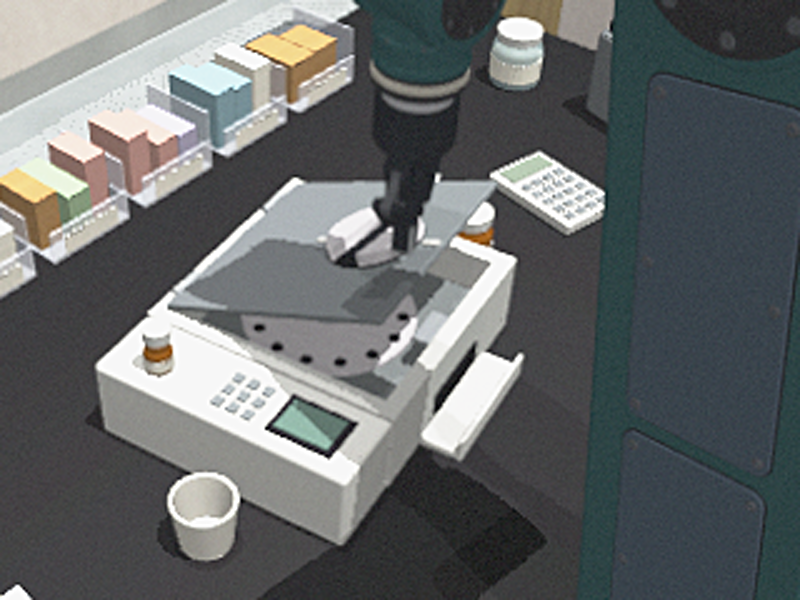

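View pics/w2.png

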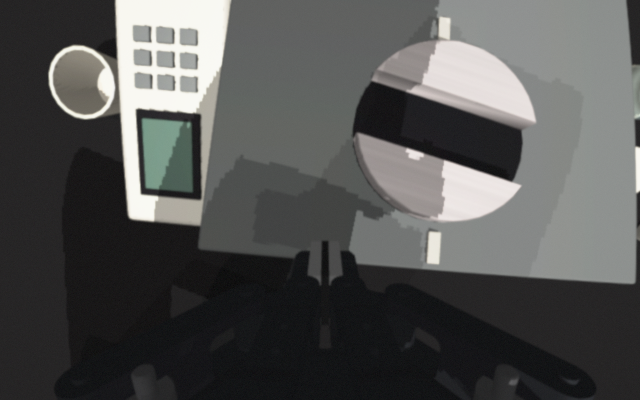

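```bash
Z='[0,0,0]'; python3 -m jog '{"linear":[[0,0,1.5],[0,0,1.5],[0,0,1],[0,0,1],[0,0,1]],"twist":[[0,0,0],[0,0,0],[0,0,0],[0,0,0],[0,0,0]],"gripper":[0,0,0,0,0]}'
python3 -m jog '{"linear":[[0,0,1],[0,0,1],[0,0,1],[0,0,1],[0,0,1]],"twist":[[0,0,0],[0,0,0],[0,0,0],[0,0,0],[0,0,0]],"gripper":[0,0,0,0,0]}'
```

```text
time_s: 4.45
tool_pos: [0.4838, 0.0007, 0.1712]
tcp_rot: [[0.969, 0.246, 0.001], [0.246, -0.969, -0.0], [0.0, 0.0, -1.0]]
ft_force: [-0.8, -0.3, 3.1]
finger_gap: 0.0002
time_s: 5.08
tool_pos: [0.4835, 0.0012, 0.1205]
tcp_rot: [[0.969, 0.246, -0.0], [0.246, -0.969, 0.0], [-0.0, -0.0, -1.0]]
ft_force: [-1.3, -0.7, 3.2]
finger_gap: 0.0
```

```bash
python3 -m jog '{"linear":[[0,0,0.5],[0,0,0.3],[0,0,0.2],[0,0,0.1],[0,0,0]],"twist":[[0,0,0],[0,0,0],[0,0,0],[0,0,0],[0,0,0]],"gripper":[0,0,0,0,0]}'
```

```text
time_s: 5.7
tool_pos: [0.4838, 0.0011, 0.1103]
tcp_rot: [[0.969, 0.246, 0.0], [0.246, -0.969, 0.0], [0.0, 0.0, -1.0]]
ft_force: [0.2, 0.4, 0.4]
finger_gap: 0.0001
```

```bash
python3 -m jog '{"linear":[[0,0,0.1],[0,0,0.1],[0,0,0.1],[0,0,0],[0,0,0]],"twist":[[0,0,0],[0,0,0],[0,0,0],[0,0,0],[0,0,0]],"gripper":[0,0,0,0,0]}'
python3 - <<'E'
from h import *
print(manip.state()['tool_pos'],manip.state()['ft_force'])
E
```

```text
time_s: 6.32
tool_pos: [0.4838, 0.0011, 0.1079]
tcp_rot: [[0.969, 0.246, 0.001], [0.246, -0.969, -0.0], [0.001, 0.0, -1.0]]
ft_force: [-4.0, 0.1, 13.2]
finger_gap: 0.0002
[0.48379766 0.00108833 0.10791607] [-3.98875312  0.06172557 13.21220178]
```

```bash
python3 -m jog '{"linear":[[0,0,-2],[0,0,-5],[0,0,-5],[-2,0,0],[0,0,0]],"twist":[[0,0,0],[0,0,0],[0,0,0],[0,0,0],[0,0,0]],"gripper":[0,0,0,0,0]}'
cat > look.py <<'E'
from fit import *
import sys
p,T=cap('wrist',sys.argv[1]+'.png')
q=np.load('q.npy');q[3]=0
print(manip.state()['tool_pos'],proj(p,T,m2w(q,cov(0,C))).round(0).tolist())
for r in manip.silhouettes(p,'cam')[:2]:
    print(r['conf'],r['rect'])
E
python3 look.py w3
```

```text
time_s: 6.95
tool_pos: [0.4638, -0.0039, 0.2276]
tcp_rot: [[0.969, 0.246, 0.001], [0.246, -0.969, -0.0], [0.001, 0.0, -1.0]]
ft_force: [0.1, -0.4, 0.2]
finger_gap: -0.0
[ 0.46418148 -0.00380893  0.22717421] [[533.0, 233.0], [236.0, 206.0], [611.0, -109.0], [251.0, -167.0]]
0.67 [344.8, 51.8, 133.5, 142.4]
```

View pics/w3.png

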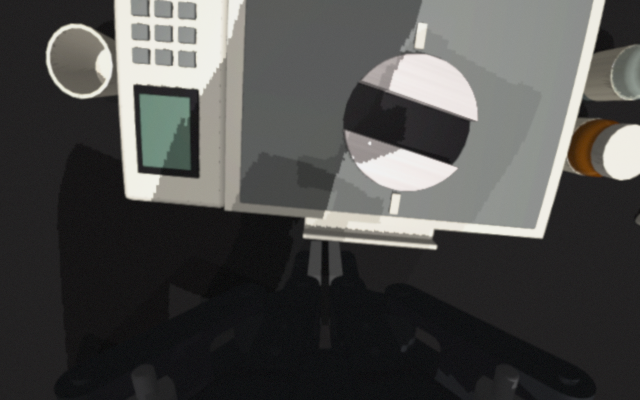

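```bash
python3 - <<'E'
import cv2
i=cv2.imread('pics/w3.png')[40:220,320:500];cv2.imwrite('pics/w3c.png',cv2.resize(i,(600,600),interpolation=cv2.INTER_CUBIC))
E
```

```text
(no output)
```

View pics/w3c.png

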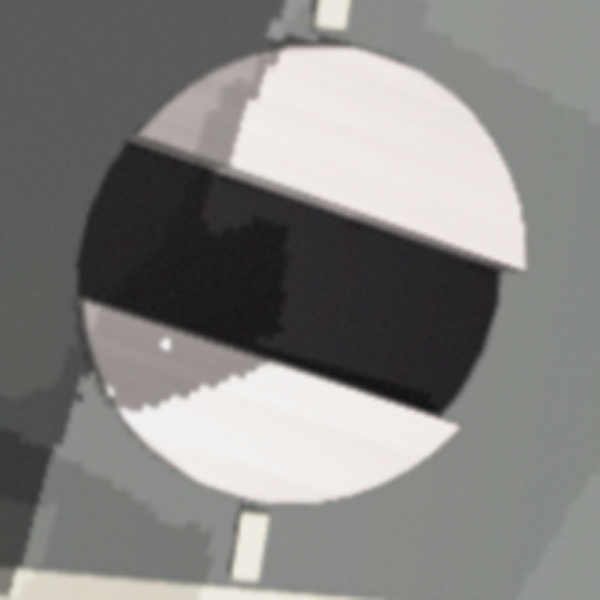

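```bash
python3 - <<'E'
from fit import *
p,T=cap('wrist')
u=np.array([[140,138],[525,270],[82,300],[460,428]])/3.3333+[320,40]
X=onz(p,T,u,.125)[:,:2];c=X.mean(0);print(X.round(4).tolist(),'c',c)
for a,b in((0,1),(2,3)):
    d=X[a]-X[b];print('len',np.hypot(*d),'yaw',np.degrees(np.arctan2(d[1],d[0])))
r=onz(p,T,np.array([[334,12],[250,545]])/3.3333+[320,40],.111)[:,:2]; d=r[0]-r[1];print('ribs',r,np.degrees(np.arctan2(d[1],d[0])),np.hypot(*d))
E
```

```text
[[0.5612, -0.0072], [0.5564, -0.1009], [0.524, -0.0039], [0.5179, -0.099]] c [ 0.53989506 -0.05276189]
len 0.09390008277060209 yaw 87.05954376199398
len 0.09532362655619872 yaw 86.31259121375194
ribs [[ 0.6006953  -0.04390436]
 [ 0.47470299 -0.06312535]] 8.673983100920067 0.1274500236249747
```

```bash
for k in 1; do python3 -m jog '{"linear":[[0,0,0],[0,0,0],[0,0,0],[0,0,0],[0,0,0]],"twist":[[0,0,-10.7],[0,0,-10.7],[0,0,-10.7],[0,0,-10.7],[0,0,-10.7]],"gripper":[0.6,0.6,0.6,0.6,0.6]}'; done
python3 -m jog '{"linear":[[0,0,0],[0,0,0],[0,0,0],[0,0,0],[0,0,0]],"twist":[[0,0,-10.7],[0,0,-10.7],[0,0,-10.7],[0,0,-10.7],[0,0,-10.7]],"gripper":[0.6,0.6,0.6,0.6,0.6]}'
python3 -m jog '{"linear":[[0,0,0],[0,0,0],[0,0,0],[0,0,0],[0,0,0]],"twist":[[0,0,-10.7],[0,0,-10.7],[0,0,-10.7],[0,0,-10.7],[0,0,-10.7]],"gripper":[0.6,0.6,0.6,0.6,0.6]}'
cat > dl.py <<'E'
from h import *
import sys
manip.read_camera('side')
s=manip.state();R=np.array(s['tcp_rot']);t=np.array([float(v) for v in sys.argv[1:4]])
print(s['time_s'],s['tool_pos'].round(4),'yawx',np.degrees(np.arctan2(R[1,0],R[0,0])).round(2),'q',s['q'].round(1),'gap',s['finger_gap'],'F',s['ft_force'].round(1),s['torque'].round(2))
print('tool-frame cm',(R.T@(t-s['tool_pos'])*100).round(2))
E
python3 dl.py .5385 -.0525 .17
```

```text
time_s: 7.72
tool_pos: [0.4646, -0.0037, 0.2267]
tcp_rot: [[0.373, 0.928, -0.001], [0.928, -0.373, 0.0], [-0.0, -0.001, -1.0]]
ft_force: [0.1, -0.0, 0.7]
finger_gap: 0.0509
time_s: 8.35
tool_pos: [0.4645, -0.0037, 0.2266]
tcp_rot: [[-0.524, 0.852, -0.001], [0.852, 0.524, 0.0], [0.001, -0.001, -1.0]]
ft_force: [-0.3, -0.5, -0.2]
finger_gap: 0.0513
time_s: 8.98
tool_pos: [0.4646, -0.0037, 0.2267]
tcp_rot: [[-0.996, 0.085, -0.001], [0.085, 0.996, 0.0], [0.001, 0.0, -1.0]]
ft_force: [0.6, 0.1, -0.1]
finger_gap: 0.0514
9.025 [ 0.4646 -0.0037  0.2267] yawx 175.67 q [-10.5   9.3 -11.2  69.6   0.   -6.2] gap 0.05111511702906285 F [ 0.4 -0.1  0.6] [ 0.04 -0.02  0.04]
tool-frame cm [-7.75 -4.31  5.66]
```

```bash
python3 -m jog '{"linear":[[-3.9,-2.2,0],[-3.85,-2.1,0],[0,0,5],[0,0,0.7],[0,0,0]],"twist":[[0,0,0],[0,0,-1],[0,0,0],[0,0,0],[0,0,0]],"gripper":[0.6,0.6,0.6,0.6,0.6]}'
python3 dl.py .5385 -.0525 .111
python3 - <<'E'
from h import *
p,T=cap('wrist','w4.png')
p,T=cap('scene','s4.png')
i=cv2.imread('pics/s4.png')[110:260,230:430];cv2.imwrite('pics/s4c.png',cv2.resize(i,(800,600),interpolation=cv2.INTER_CUBIC))
E
```

```text
time_s: 9.65
tool_pos: [0.5372, -0.0534, 0.1707]
tcp_rot: [[-0.997, 0.075, -0.001], [0.075, 0.997, 0.0], [0.001, 0.0, -1.0]]
ft_force: [-0.1, -0.5, 0.6]
finger_gap: 0.051
9.7 [ 0.5377 -0.0535  0.1714] yawx 175.72 q [-14.3  18.   -8.   64.    0.  -10. ] gap 0.050969316105557626 F [ 0.1 -0.4  0.9] [-0.01 -0.03  0.02]
tool-frame cm [-0.07  0.11  6.04]
```

View pics/w4.png

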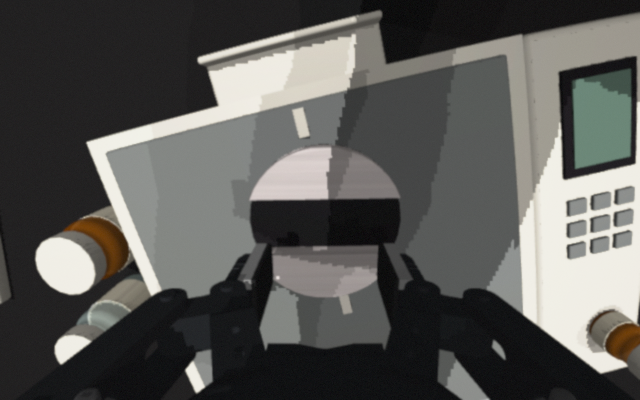

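View pics/s4c.png

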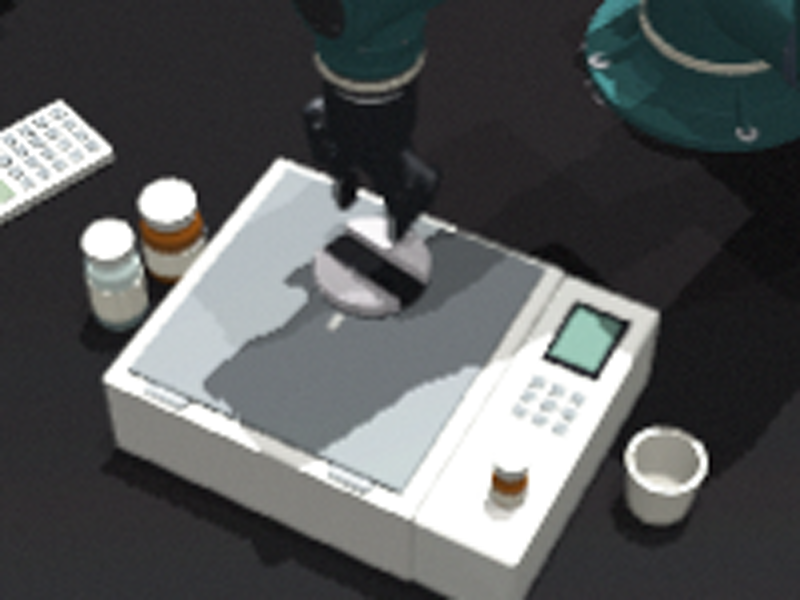

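```bash
python3 -m jog '{"linear":[[-0.1,0.1,3],[0,0,1.5],[0,0,0.5],[0,0,0.4],[0,0,0.2]],"twist":[[0,0,0],[0,0,0],[0,0,0],[0,0,0],[0,0,0]],"gripper":[0.6,0.6,0.6,0.6,0.6]}'
python3 dl.py .5385 -.0525 .111
python3 - <<'E'
from h import *
p,T=cap('wrist','w5.png')
p,T=cap('side','s5.png')
i=cv2.imread('pics/s5.png')[120:270,260:460];cv2.imwrite('pics/s5c.png',cv2.resize(i,(800,600),interpolation=cv2.INTER_CUBIC))
E
```

```text
time_s: 10.42
tool_pos: [0.5389, -0.0529, 0.1148]
tcp_rot: [[-0.997, 0.074, 0.001], [0.074, 0.997, -0.0], [-0.001, -0.0, -1.0]]
ft_force: [1.4, -0.1, -0.3]
finger_gap: 0.0509
10.475 [ 0.5388 -0.0528  0.1145] yawx 175.75 q [-14.2  20.2 -14.   55.7   0.  -10. ] gap 0.0511974157347402 F [-0.8  0.2 -0.4] [ 0.   -0.04  0.03]
tool-frame cm [0.03 0.03 0.35]
```

View pics/w5.png

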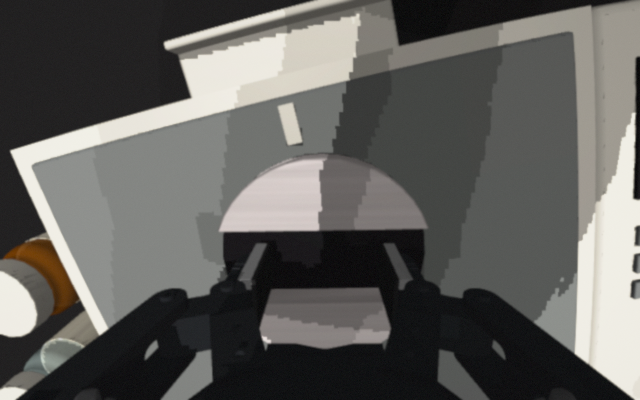

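View pics/s5c.png

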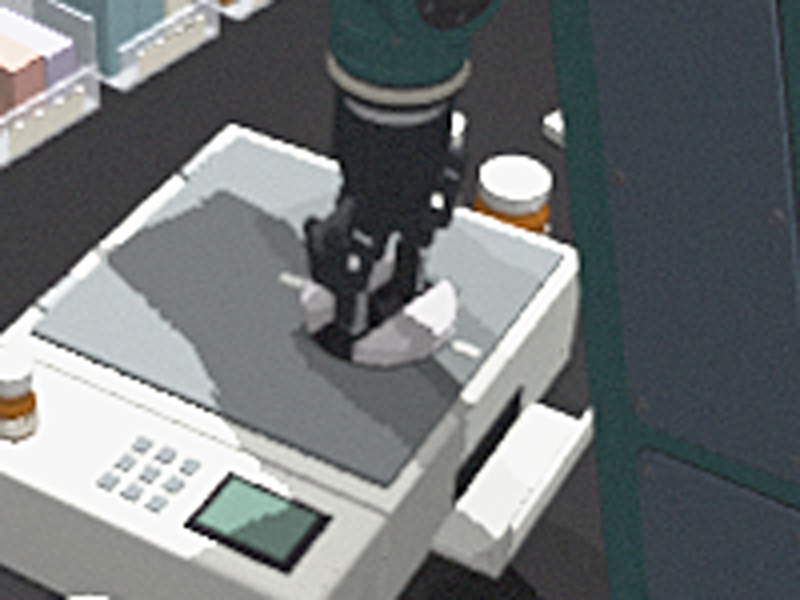

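```bash
python3 -m jog '{"linear":[[0,0,0.15],[0,0,0.15],[0,0,0],[0,0,0],[0,0,0]],"twist":[[0,0,0],[0,0,0],[0,0,7],[0,0,7],[0,0,7]],"gripper":[0.6,0.6,0.6,0.6,0.6]}'
python3 dl.py .5385 -.0525 .111
python3 -m jog '{"linear":[[0,0,0],[0,0,0],[0,0,0],[0,0,0],[0,0,0]],"twist":[[0,0,7],[0,0,7],[0,0,7],[0,0,0],[0,0,0]],"gripper":[0.6,0.6,0.6,0.6,0.6]}'
python3 dl.py .5385 -.0525 .111
python3 - <<'E'
from h import *
p,T=cap('wrist','w6.png')
E
```

```text
time_s: 11.2
tool_pos: [0.5391, -0.0531, 0.1114]
tcp_rot: [[-0.903, 0.43, 0.001], [0.43, 0.903, -0.001], [-0.001, -0.0, -1.0]]
ft_force: [2.3, -1.7, -1.1]
finger_gap: 0.0514
11.25 [ 0.539  -0.0531  0.1114] yawx 154.18 q [-14.2  20.4 -14.3  55.3  -0.   11.6] gap 0.051427042073095425 F [ 2.8 -1.4 -1. ] [-0.15 -0.43  0.06]
tool-frame cm [0.07 0.03 0.04]
time_s: 11.88
tool_pos: [0.5388, -0.0528, 0.1114]
tcp_rot: [[-0.694, 0.72, 0.001], [0.72, 0.694, 0.0], [-0.0, 0.0, -1.0]]
ft_force: [4.3, 0.1, -1.0]
finger_gap: 0.0511
11.925 [ 0.5389 -0.0528  0.1114] yawx 133.92 q [-14.2  20.3 -14.3  55.3   0.   31.9] gap 0.050959767730151664 F [ 3.3 -0.8 -1.2] [-0.24 -0.91  0.11]
tool-frame cm [ 0.05 -0.    0.04]
```

View pics/w6.png

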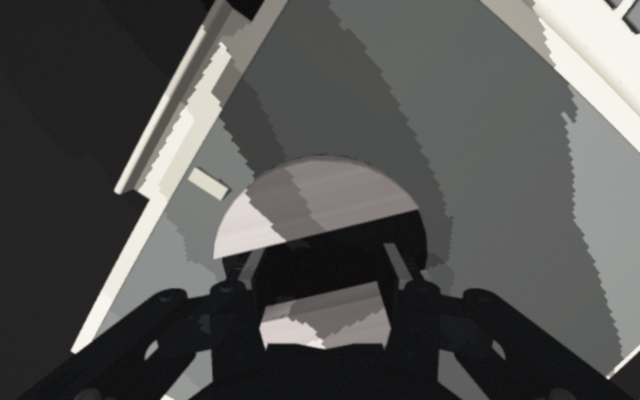

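```bash
python3 -m jog '{"linear":[[0,0,0],[0,0,0],[0,0,0],[0,0,0],[0,0,0]],"twist":[[0,0,7],[0,0,7],[0,0,7],[0,0,7],[0,0,7]],"gripper":[0.6,0.6,0.6,0.6,0.6]}'
python3 -m jog '{"linear":[[0,0,0],[0,0,0],[0,0,0],[0,0,0],[0,0,0]],"twist":[[0,0,5],[0,0,3],[0,0,2],[0,0,0],[0,0,0]],"gripper":[0.6,0.6,0.6,0.6,0.6]}'
python3 dl.py .5385 -.0525 .111
cat > ang.py <<'E'
from h import *
import sys
p,T=cap('wrist',sys.argv[1])
E
python3 ang.py w7.png
```

```text
time_s: 12.6
tool_pos: [0.5388, -0.0536, 0.1112]
tcp_rot: [[-0.15, 0.989, 0.0], [0.989, 0.15, -0.002], [-0.002, 0.0, -1.0]]
ft_force: [4.0, -7.8, -4.4]
finger_gap: 0.0512
time_s: 13.22
tool_pos: [0.5388, -0.0535, 0.1112]
tcp_rot: [[0.02, 1.0, 0.0], [1.0, -0.02, -0.002], [-0.002, 0.0, -1.0]]
ft_force: [4.4, -5.3, -4.8]
finger_gap: 0.0511
13.275 [ 0.5388 -0.0535  0.1112] yawx 88.86 q [-14.3  20.4 -14.3  55.3  -0.1  76.9] gap 0.051309643831387294 F [ 4.1 -8.1 -4. ] [-1.43 -1.07  0.61]
tool-frame cm [ 0.1  -0.03  0.02]
```

View pics/w7.png

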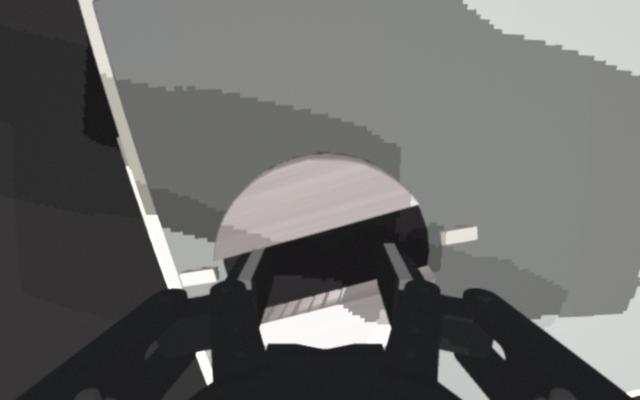

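```bash
cat > ang.py <<'E'
from h import *
import sys
p,T=cap('wrist',sys.argv[1])
u=[[float(v) for v in a.split(',')] for a in sys.argv[2:4]]
X=onz(p,T,u,.125);d=X[0]-X[1];print(X.round(4).tolist(),'yaw',np.degrees(np.arctan2(d[1],d[0])),np.hypot(d[0],d[1]))
E
python3 ang.py x.png 218,261 418,205
```

```text
[[0.491, -0.047, 0.125], [0.5801, -0.0223, 0.125]] yaw -164.49167179023763 0.09246498951885156
```

```bash
python3 -m jog '{"linear":[[0,0,0],[0,0,0],[0,0,0],[0,0,0],[0,0,0]],"twist":[[0,0,2],[0,0,2],[0,0,1],[0,0,0],[0,0,0]],"gripper":[0.6,0.6,0.6,0.6,0.6]}'
python3 dl.py .5385 -.0525 .111;python3 ang.py w8.png 218,261 418,205
```

```text
time_s: 14.0
tool_pos: [0.5388, -0.0535, 0.1112]
tcp_rot: [[0.107, 0.994, 0.0], [0.994, -0.107, -0.002], [-0.002, 0.0, -1.0]]
ft_force: [4.5, -5.8, -5.2]
finger_gap: 0.0512
14.05 [ 0.5388 -0.0535  0.1112] yawx 83.87 q [-14.2  20.4 -14.3  55.3  -0.1  81.9] gap 0.05081480722010138 F [ 4.2 -6.7 -4.8] [-1.42 -1.13  0.71]
tool-frame cm [ 0.1  -0.04  0.02]
[[0.4917, -0.0428, 0.125], [0.5826, -0.026, 0.125]] yaw -169.48608722473216 0.09246196425239266
```

View pics/w8.png

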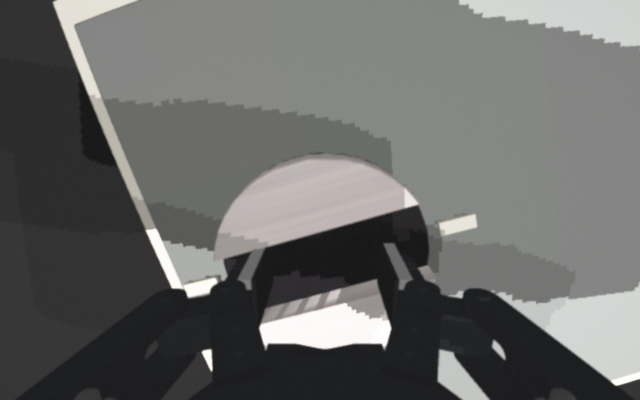

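```bash
python3 -m jog '{"linear":[[0,0,0],[0,0,0],[0,0,0],[0,0,0],[0,0,0]],"twist":[[0,0,1],[0,0,0.7],[0,0,0],[0,0,0],[0,0,0]],"gripper":[0.6,0.6,0.6,0.6,0.6]}'
python3 dl.py .5385 -.0525 .111
```

```text
time_s: 14.72
tool_pos: [0.5388, -0.0535, 0.1112]
tcp_rot: [[0.136, 0.991, 0.0], [0.991, -0.136, -0.002], [-0.002, 0.0, -1.0]]
ft_force: [4.4, -6.2, -5.0]
finger_gap: 0.0514
14.775 [ 0.5388 -0.0535  0.1112] yawx 82.17 q [-14.2  20.4 -14.3  55.3  -0.1  83.6] gap 0.051124511029676044 F [ 4.4 -6.6 -4.4] [-1.47 -1.08  0.81]
tool-frame cm [ 0.1  -0.04  0.02]
```

```bash
python3 -m jog '{"linear":[[0,0,0],[0,0,0],[0,0,0],[0,0,-1],[0,0,-1]],"twist":[[0,0,-4],[0,0,-4],[0,0,-3],[0,0,0],[0,0,0]],"gripper":[0.6,0.6,0.6,0.6,0.6]}'
python3 dl.py .5385 -.0525 .111
python3 -m jog '{"linear":[[0,0,-1],[0,0,-3],[0,0,-5],[0,0,-5],[0,0,0]],"twist":[[0,0,0],[0,0,0],[0,0,0],[0,0,0],[0,0,0]],"gripper":[0.6,0.6,0.6,0.6,0.6]}'
python3 dl.py .5385 -.0525 .111
python3 ang.py w9.png 218,261 418,205
python3 - <<'E'
from h import *
for n in('scene','side'):
    p,T=cap(n);i=cv2.cvtColor(p['pixels'],cv2.COLOR_RGB2BGR)[110:320,200:480];cv2.imwrite(f'pics/{n}9.png',cv2.resize(i,(800,600),interpolation=cv2.INTER_CUBIC))
E
```

```text
time_s: 15.4
tool_pos: [0.5384, -0.0527, 0.1321]
tcp_rot: [[-0.053, 0.999, -0.0], [0.999, 0.053, 0.0], [0.0, -0.0, -1.0]]
ft_force: [0.1, -0.4, 0.3]
finger_gap: 0.0514
15.45 [ 0.539  -0.0529  0.1334] yawx 93.03 q [-14.2  19.4 -12.1  58.4   0.   72.7] gap 0.051661033051626816 F [0.4 0.3 1.8] [-0.   -0.03  0.03]
tool-frame cm [ 0.04 -0.05  2.24]
time_s: 16.08
tool_pos: [0.5397, -0.0531, 0.2751]
tcp_rot: [[-0.053, 0.999, 0.006], [0.999, 0.053, -0.001], [-0.002, 0.006, -1.0]]
ft_force: [-0.4, -0.4, -0.8]
finger_gap: 0.0513
16.125 [ 0.5391 -0.0529  0.2729] yawx 93.04 q [-14.2  16.2   5.2  78.9   0.   72.7] gap 0.05121461719380176 F [ 0.6 -0.6 -1. ] [ 0.03  0.01 -0.01]
tool-frame cm [ 0.06 -0.1  16.19]
[[0.4351, -0.134, 0.125], [0.6316, -0.0638, 0.125]] yaw -160.3658982777987 0.20871183887340614
```

View pics/w9.png

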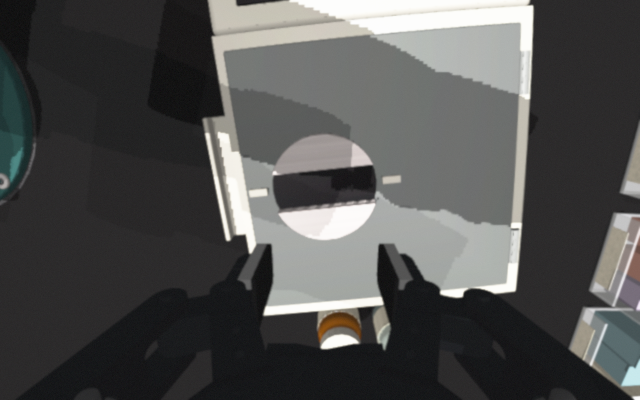

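View pics/scene9.png

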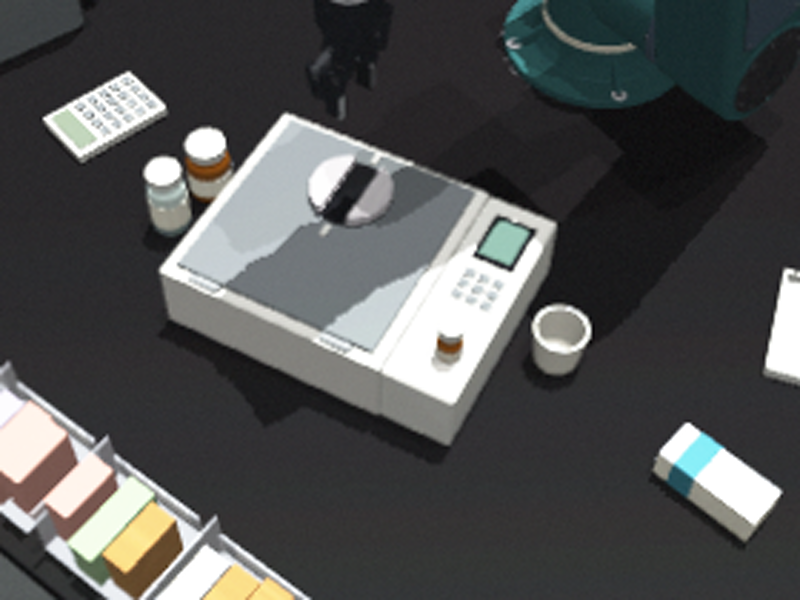

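View pics/side9.png

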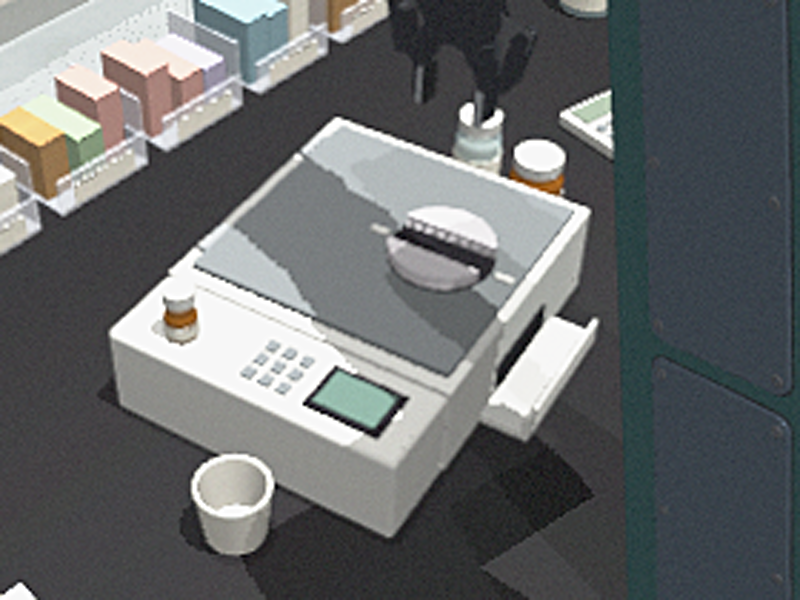

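```bash
python3 -c "
from workcell import manip
print(manip.sign_off())"
```

```text
the job is handed in; nothing more can be done
None
```

The cover is shut, the fastener is locked, and I handed the job in at about 16 s of the 45 s allowed; the sign-off reported no verdict.

- **Closing the cover:** I pushed it down with the shut fingertips near its free edge, beside the disc. It met a firm stop at 13 N with the fingertips at z = 0.108 m. The fastener was still at about 0.21 rad.
- **Turning the fastener:** I set both half-open fingertips in the slot, with no contact force going in, and turned the fastener clockwise in steps. Just before the last 1.7° turn the slot measured about 88°. The torque was still rising, and the wrist force stayed under about 10 N throughout.
- **Last checks:** The final pictures show the cover flat and the slot in line with the ribs to within about 2°. The bystanders in view look unmoved by eye; I did not measure their positions. The arm was about 15 cm above the cover with almost no force on it.
- **Disagreements:**
  - Two measurements of the slot's centre differed by about 3 mm, so I used a point between them.
  - A downward pull of about 5 N showed on the tool while it was turning, and it went away when I backed off.

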